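Load the carved puppet head into the carrier and hold it up level

TASK

Stand the bare wooden puppet head upright on the cork pad in the hand carrier, setting it down gently without letting it drop, and let go of it. Then take the carrier by its green handle bar, lift it about 10 cm clear of the bench, keeping it level all the way, and finish holding it there, steady and level with the head and the tin still standing in it. Do not touch the painted head, its paint is wet, and do not push or knock over the glue bottle or the brush jar.

Things in the scene. Friction and masses are not known exactly. Their poses are not given: they have to be found in the camera images.
- carrier: Loose open plywood hand carrier on the bench, 110 (its x) x 280 (its y) mm, walls 40 mm high, 6 mm thick, floor 6 mm; loaded, 0.6 to 0.9 kg. Origin: centre of its underside, z up. Two dividers of wall height make two big compartments, centred at y = +82 and -82 mm (98 x 109 mm inside), and a narrow middle bay with pencils. One holds the cork pad, the other the tin; which varies.
- carrier_handle (a point): Centre of the carrier's green handle bar: runs along the carrier's x over its middle, 90 mm free between two uprights, 18 mm wide (along the carrier's y), 24 mm high, centre 150 mm above the carrier's underside. The uprights (x = -50 and +50 mm, 36 mm wide along y, 10 mm thick) reach 162 mm up. Axes as the carrier's.
- cork_pad: Loose brown cork disc, 84 mm across and 5 mm thick, lying on the floor of one of the big compartments. Origin: centre of its underside; its top is 11 mm above the carrier's underside.
- tin: Closed tin with a blue band, 56 mm across, 60 mm high, 0.13 to 0.25 kg, standing in the other big compartment. Origin: centre of its underside.
- bare_head: Carved puppet head of bare pale wood, standing on the bench on its round neck foot; 98 mm high, 0.11 to 0.22 kg. Round about its z: foot 48 mm across and 9 mm high, neck 30 mm, skull 56 mm across and straight-sided from 50 to 74 mm above the underside, rounding to the top. Origin: centre of the foot's underside, z up. The nose (look only, juts 9 mm) points along its -x.
- painted_head: Same head, but finished: flesh-coloured with black hair and red lips, standing on the bench. Origin: centre of the underside of its foot. Must not be touched.
- glue: Glue bottle with a yellow label and red cap, 56 mm across, 150 mm high, standing on the bench. Origin: centre of its underside.
- brush_jar: White round jar of brushes, 72 mm across, jar 90 mm high, brushes up to 185 mm. Origin: centre of its underside.

How it is judged:
On the way, in this order (a step that is already met when the one before it is completed fails the run):
1. the bare head stands upright on the cork pad in the carrier, let go, with the carrier still on the bench (horizontal distance between bare_head and cork_pad below 0.03 m and z of bare_head in the frame of carrier between 0.008 and 0.015 m and angle between bare_head's own z axis and vertical below 0.12 rad and linear speed of bare_head below 0.03 m/s and contact force between the fingers and bare_head below 0.05 N and height (world z) of carrier below 0.01 m), for 0.3 s.
2. the carrier is lifted level, clear of the bench, by its handle (height (world z) of carrier above 0.06 m and angle between carrier's own z axis and vertical below 0.1 rad and contact force between the fingers and carrier above 1 N), for 0.3 s.
At the end, for the whole second after the job is handed in: The gripper holds the carrier still and level (within 0.1 rad), its underside 60 to 150 mm above the bench and nothing else carrying it; the bare head stands upright on the cork pad (centre within 35 mm of the pad's), the tin stands in its compartment (all of step 2 and height (world z) of carrier below 0.15 m and linear speed of carrier below 0.02 m/s and angular speed of carrier below 0.1 rad/s and contact force between carrier and table below 0.05 N and horizontal distance between bare_head and cork_pad below 0.035 m and z of bare_head in the frame of carrier between 0.005 and 0.018 m and angle between each of bare_head, tin's own z axis and vertical below 0.2 rad and z of tin in the frame of carrier between 0 and 0.012 m and horizontal distance between tin and carrier below 0.12 m); the arm keeps its last pose, push and grip.
It fails at once if the bare head is let fall (moving freely faster than 0.5 m/s, a drop of over 1 cm) (linear speed of bare_head above 0.5 m/s and contact force between the fingers and bare_head below 0.05 N).
It fails at once if the carrier is tipped by more than 0.2 rad (angle between carrier's own z axis and vertical above 0.2 rad).
It fails at once if the robot touches the painted head or it is moved (contact force between any of the arm, the fingers and painted_head above 0.3 N or distance of painted_head from where it was at the start of the episode above 0.01 m).
It fails at once if the glue bottle or the brush jar is pushed more than 2 cm or knocked over (distance of any of glue, brush_jar from where it was at the start of the episode above 0.02 m or angle between any of glue, brush_jar's own z axis and vertical above 0.3 rad).
It also fails if it takes over 51 s, if anything falls off the work surface, if the arm or the gripper's body presses on something with over 40 N, if the wrist force passes 120 N, or if a joint passes its speed limit or range.

ROBOT

A 7-joint arm with a two-finger parallel gripper is mounted at the origin on the work surface. World frame = base frame: x ahead of the robot, y to its left, z up, the work surface at z = 0. Lengths are in m, angles in rad, forces in N, time in s.
With the tool pointing down it reaches from about 0.425 to 0.925 m from the base axis. Payload 6.8 kg.
Tool frame: the origin (TCP) lies on the front face of the gripper's body, between the roots of the fingers; the fingertips stand 73 mm ahead of it and the grasp point (between the pads) lies 54 mm ahead of it (env.nose_length is the distance from the TCP to the fingertips, in m); z points along the fingers, y is the line along which they close (so a half turn about z gives the same grasp; the last joint's range is limited). The gripper opens to 85 mm and grips with 20 to 120 N. Pads are 22 mm wide; open, the fingers measure 114 mm over their backs; the gripper's body (76 mm by 85 mm) begins 54 mm behind the grasp point. The pads swing forward as they close: fully open they stand 13 mm farther back than shut.
Start: joints at [-1.457, 0.477, 0.022, 1.555, -0.011, 1.109, -0.083], TCP at [0.148, 0.658, 0.304] pointing down, gripper open.
Joint ranges: [-2.96, 2.96], [-0.34, 2.1], [-1.41, 1.46], [0.24, 2.44], [-1.37, 4.51], [0.17, 1.92], [-2.96, 2.96]. Speed limits (rad/s): [2.39, 2.39, 3.14, 3.14, 3.14, 3.14, 3.14].

INTERFACE

Orientations are given as a unit quaternion [w, x, y, z].
In Python, from cell import env, kin, camera, calibration, job gives the robot as it stands. The module is installed in compiled form; this text tells all that it offers. Calls block until the motion is done:
- env.reach(position, orientation): joint-space move of the TCP to a pose.
- env.movel(position, velocity=0.15, rot=None, stop_force=None): straight line of the TCP; rot=None keeps the orientation; velocity is the mean speed in m/s. With stop_force (N) it stops when the force on the tool has changed by that much, and returns True; else False.
- env.goto_joints(angles): joint-space move.
- env.grip(opening, f_grip=None): finger opening in m; f_grip is the grip in N (None keeps the last); returns when the fingers have stopped.
- env.dwell(seconds).
- kin.inverse_kinematics(position, orientation): joint angles nearest the present ones, or None.
- env.get_state(): the state.
- camera(name): name is "scene" or "top" or "wrist"; returns (picture, depth): 420x560x3 uint8, blue, green, red; 420x560 float32, m along the optical axis (not along the pixel's ray), 0 where there is no reading.
- calibration(name): a dict with "fx", "fy", "cx", "cy" (pixels), "k1" (the pictures are not rectified: a ray, as slopes to the right and down, at radius r is drawn at 1 + k1 r^2 times it, then the intrinsics apply), "rvec" (rotation vector, rad) and "tvec" (3), from world to camera coordinates, as OpenCV has them. Camera axes: x right, y down, z forward; pixel columns grow to the right and rows downward; lengths in m; the calibration is good to about 2 mm. A picture is of the moment at which its call begins: read the wrist's pose just before it. calibration takes no time and is no camera call; for the wrist camera it gives the pose at the moment of the call.
A pose or a line that the arm cannot do raises env.PlanningError and nothing moves.
- job.job_done(): hands the job in, once; it reports no verdict.
The state is a dict: "time": time; "qpos": joint angles; "joint_velocities": joint speeds; "joint_torque": joint torques, N m; "tcp_pos": TCP position; "orientation": TCP orientation; "force": force on the tool from outside, world axes, zero at the start; "torque": the same for the moment, N m; "opening": finger opening in m.
Only numpy, scipy, OpenCV 4.12 (cv2) and the standard library are available. Lean on these libraries where they do the work, as an engineer would, in place of code of your own. Each camera call takes 0.05 s, during which the arm holds its last target. There are 200 camera calls.

## Working session

There is one attempt and no reset: what is moved stays moved. The work goes in short steps, each a Python script; the robot and the scene stay as the last script left them, time stands still between calls to the robot, and variables do not carry over. Pictures are saved under pics/ and viewed, on a budget of 10 in all, crops included, one or two more only if the job needs it, and the job is handed in when it is done.

```bash
mkdir -p pics; cat > h.py <<'E'
import numpy as np, cv2
from cell import env, kin, camera, calibration, job
def look(name):
    c=calibration(name); p,d=camera(name); return p,d,c
def ray(c,u,v):
    R=cv2.Rodrigues(np.array(c["rvec"],float))[0]; t=np.array(c["tvec"],float).ravel()
    u=np.atleast_1d(u).astype(float);v=np.atleast_1d(v).astype(float)
    xd=(u-c["cx"])/c["fx"]; yd=(v-c["cy"])/c["fy"]; x,y=xd.copy(),yd.copy()
    for _ in range(30):
        s=1+c["k1"]*(x*x+y*y); x,y=xd/s,yd/s
    return -R.T@t, np.stack([x,y,np.ones_like(x)],1)@R   # origin, dirs with unit depth
def onplane(c,u,v,z):
    o,d=ray(c,u,v); return o+d*((z-o[2])/d[:,2])[:,None]
def cloud(d,c):
    v,u=np.mgrid[:d.shape[0],:d.shape[1]]; o,r=ray(c,u.ravel(),v.ravel())
    P=(o+r*d.reshape(-1,1)).reshape(*d.shape,3); P[d<=0]=np.nan; return P
def tri(c1,p1,c2,p2):
    o1,d1=ray(c1,*p1); o2,d2=ray(c2,*p2); d1,d2=d1[0],d2[0]
    s=np.linalg.lstsq(np.stack([d1,-d2],1),o2-o1,rcond=None)[0]
    a,b=o1+s[0]*d1,o2+s[1]*d2; return (a+b)/2,np.linalg.norm(a-b)
def quat(yaw): # tool down, tool y axis (closing) at angle yaw+90deg
    # Rz(yaw)*Rx(pi)
    return np.array([0,np.cos(yaw/2),np.sin(yaw/2),0])
E
python3 - <<'E'
from h import *
import pickle
D={}
for n in("top","scene","wrist"):
    p,d,c=look(n); D[n]=(p,d,c); cv2.imwrite(f"pics/{n}0.png",p)
    print(n,c)
pickle.dump(D,open("d0.pkl","wb")); print(env.get_state())
E
```

```text
top {'fx': 533.5358569939987, 'fy': 533.5358569939987, 'cx': 275.8282879539182, 'cy': 206.46606938344405, 'k1': -0.17006203011311125, 'rvec': array([ 2.20245076, -2.15434783,  0.06951386]), 'tvec': array([0.05768337, 0.63310154, 1.23449123])}
scene {'fx': 494.4537879946031, 'fy': 494.4537879946031, 'cx': 284.89109609988697, 'cy': 214.4825645925643, 'k1': -0.11147950396701987, 'rvec': array([ 1.98204653,  0.84518433, -0.48187733]), 'tvec': array([-0.4687685 , -0.10137696,  1.59520674])}
wrist {'fx': 360.9309800902228, 'fy': 360.9309800902228, 'cx': 281.92912732316256, 'cy': 210.71536730145226, 'k1': -0.0549797937799703, 'rvec': array([-2.27708385, -1.82256794, -0.24841776]), 'tvec': array([-0.67434749, -0.03591288,  0.37873538])}
{'time': 0.15, 'qpos': array([-1.45712712,  0.47763986,  0.02237124,  1.55618229, -0.01151822,
        1.10932266, -0.08309406]), 'joint_velocities': array([ 8.06170153e-05, -2.27096510e-03, -4.00155725e-05, -4.29874077e-03,
        4.64119122e-04, -7.12310957e-04, -1.21121660e-04]), 'joint_torque': array([ 2.55475978e-03, -5.96933091e+01,  1.61010247e+00, -2.81493402e+01,
        1.26571322e-02,  6.51509574e-03,  3.57468274e-06]), 'tcp_pos': array([0.14840253, 0.65813226, 0.30314735]), 'orientation': array([-3.12717251e-05,  1.10660373e-01,  9.93858026e-01, -7.11211601e-04]), 'force': array([ 0.36480007,  0.11159585, -0.20251029]), 'torque': array([-0.00018162,  0.03289968, -0.00050193]), 'opening': 0.08549037029296064}
```

View pics/top0.png

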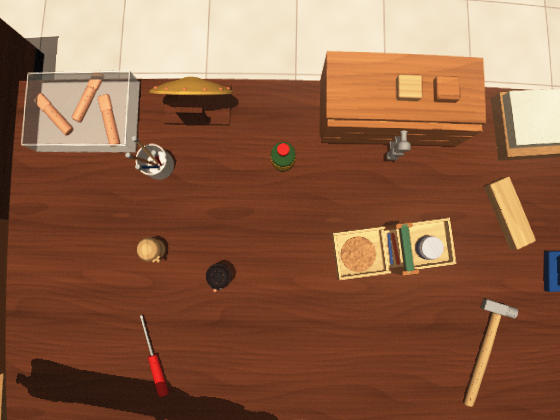

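View pics/scene0.png

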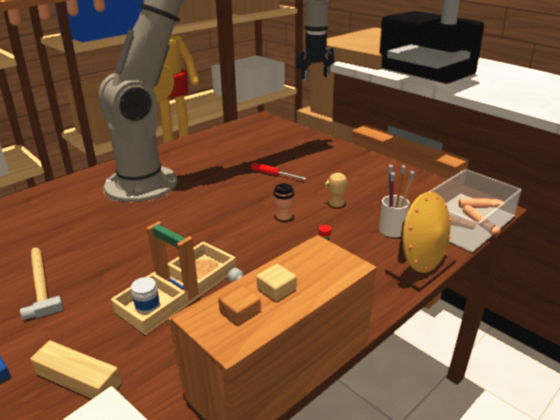

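The top view shows the bare head at (150,249), the painted head at (219,276), the cork at (358,253), the green bar at (406,248), the tin at (431,247), the glue at (283,156) and the jar at (154,161). In the scene view the bare head is at (337,189), the painted head at (285,200) and the bar at (168,235).

```bash
python3 - <<'E'
from h import *
import pickle
D=pickle.load(open("d0.pkl","rb"))
pt,dt,ct=D["top"]; ps,ds,cs=D["scene"]
Pt=cloud(dt,ct); Ps=cloud(ds,cs)
for uv in [(150,249),(219,276),(358,253),(406,248),(431,247),(283,150),(154,161)]: print("top",uv,np.round(Pt[uv[1],uv[0]],3))
for uv in [(337,189),(285,200),(168,235),(145,285)]: print("scene",uv,np.round(Ps[uv[1],uv[0]],3))
A=np.vstack([Pt.reshape(-1,3),Ps.reshape(-1,3)]); src=np.r_[np.zeros(Pt[...,0].size),np.ones(Ps[...,0].size)]
def circ(P):
    M=np.c_[2*P[:,:2],np.ones(len(P))]; s=np.linalg.lstsq(M,(P[:,:2]**2).sum(1),rcond=None)[0]
    return s[:2],np.sqrt(s[2]+s[0]**2+s[1]**2)
for nm,uv in(("bare",(150,249)),("painted",(219,276)),("tin",(431,247))):
    c=Pt[uv[1],uv[0]]
    m=np.hypot(*(A[:,:2]-c[:2]).T)<0.045
    for k in(0,1):
        Q=A[m&(src==k)]; Q=Q[Q[:,2]>.02]
        if len(Q): 
            q=Q[(Q[:,2]>.05)&(Q[:,2]<.075)]
            print(nm,k,"zmax",np.round(np.percentile(Q[:,2],[95,99,100]),3),"mean top",Q[Q[:,2]>np.percentile(Q[:,2],99)-.006].mean(0).round(4), "circ",[x.round(4) for x in circ(q)] if len(q)>8 else None,len(q))
# green bar
cen={}
for n,box in(("top",(380,200,440,300)),("scene",(130,210,210,260))):
    p=D[n][0]; hsv=cv2.cvtColor(p,cv2.COLOR_BGR2HSV); m=cv2.inRange(hsv,(50,80,20),(95,255,255)); k=np.zeros_like(m); x0,y0,x1,y1=box; k[y0:y1,x0:x1]=m[y0:y1,x0:x1]
    v,u=np.nonzero(k); cen[n]=(u.mean(),v.mean()); P=cloud(D[n][1],D[n][2])[v,u]; 
    print(n,"green",len(u),cen[n],np.nanmedian(P,0).round(4), np.nanpercentile(P[:,2],[5,50,95,99]).round(4)); 
    if n=="top":
        r=onplane(ct,u,v,.162); b=cv2.minAreaRect((r[:,:2]*1000).astype(np.float32)); print("bar rect",b)
print("tri bar",tri(ct,cen["top"],cs,cen["scene"]))
# rim
q=Pt[200:300,320:470].reshape(-1,3); z=q[:,2]; r=q[(z>.032)&(z<.048)]
print("rim",len(r),cv2.minAreaRect((r[:,:2]*1000).astype(np.float32)),np.median(r,0))
# cork
hsv=cv2.cvtColor(pt,cv2.COLOR_BGR2HSV); print(hsv[253,358],hsv[253,352],hsv[249,150],hsv[247,431])
u,v=np.meshgrid(np.arange(336,385),np.arange(228,278)); qq=Pt[v,u].reshape(-1,3); print("cork z",np.nanpercentile(qq[:,2],[10,25,50]))
im=np.hstack([cv2.resize(pt[225:300,120:250],None,fx=4,fy=4),]); im2=cv2.resize(pt[205:290,325:465],None,fx=4,fy=4)
W=max(im.shape[1],im2.shape[1]); f=lambda a:cv2.copyMakeBorder(a,0,0,0,W-a.shape[1],0)
o=np.vstack([f(im2[:300]),f(im[:290])]); cv2.imwrite("pics/crop1.png",o)
E
```

```text
top (150, 249) [0.525 0.35  0.097]
top (219, 276) [0.47  0.193 0.101]
top (358, 253) [ 0.526 -0.126  0.014]
top (406, 248) [ 0.54  -0.205  0.164]
top (431, 247) [ 0.543 -0.287  0.065]
top (283, 150) [0.744 0.058 0.151]
top (154, 161) [0.738 0.371 0.007]
scene (337, 189) [0.545 0.336 0.063]
scene (285, 200) [0.492 0.18  0.067]
scene (168, 235) [ 0.55  -0.218  0.162]
scene (145, 285) [ 0.547 -0.29   0.065]
bare 0 zmax [0.099 0.1   0.102] mean top [0.5239 0.3593 0.0969] circ [array([0.5217, 0.3603]), np.float64(0.0276)] 80
bare 1 zmax [0.095 0.098 0.098] mean top [0.5288 0.3546 0.0948] circ [array([0.5227, 0.358 ]), np.float64(0.0283)] 166
painted 0 zmax [0.101 0.103 0.104] mean top [0.4667 0.1958 0.0996] circ [array([0.4658, 0.1962]), np.float64(0.0293)] 19
painted 1 zmax [0.098 0.1   0.102] mean top [0.4703 0.1929 0.0973] circ [array([0.4703, 0.1924]), np.float64(0.0246)] 137
tin 0 zmax [0.069 0.07  0.073] mean top [ 0.5427 -0.2892  0.0667] circ [array([ 0.5424, -0.2881]), np.float64(0.0195)] 448
tin 1 zmax [0.067 0.068 0.07 ] mean top [ 0.5436 -0.2928  0.0653] circ [array([ 0.5456, -0.2931]), np.float64(0.0205)] 446
top green 306 (np.float64(406.7450980392157), np.float64(247.718954248366)) [ 0.5398 -0.2074  0.1617] [0.1581 0.1617 0.1651 0.1665]
bar rect ((541.00390625, -207.43833923339844), (96.1007308959961, 14.683357238769531), 8.706338882446289)
scene green 304 (np.float64(166.5), np.float64(234.77631578947367)) [ 0.5383 -0.2164  0.159 ] [0.1451 0.159  0.1621 0.1629]
tri bar (array([ 0.53848772, -0.21212135,  0.15445576]), np.float64(0.006595824888958152))
rim 925 ((538.4953002929688, -208.98974609375), (110.69296264648438, 281.8463439941406), 8.58860969543457) [ 0.53687842 -0.1852349   0.03943029]
[ 14 154 214] [ 15 145 235] [ 18 128 239] [ 18  25 233]
cork z [0.00309141 0.00615582 0.00974902]
```

View pics/crop1.png

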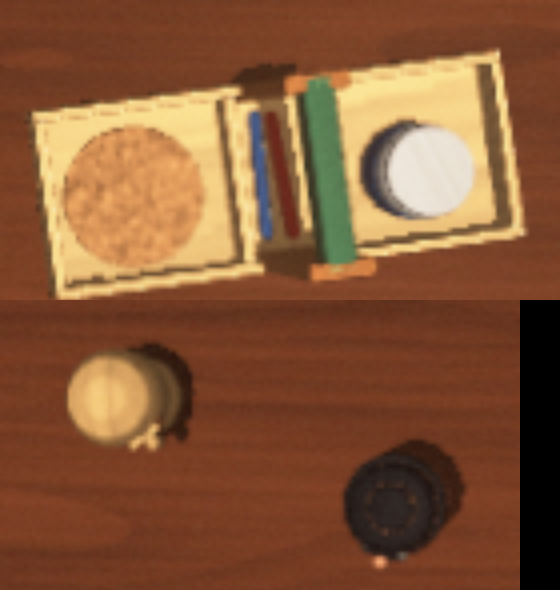

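```bash
python3 - <<'E'
from h import *
import pickle
for nm,p,ys in(("head",[.522,.359,.3],(60,240)),("pad",[.526,-.127,.3],(98.6,278.6)),("handle",[.5385,-.209,.3],(8.6,188.6))):
    for y in ys:
        q=kin.inverse_kinematics(np.array(p),quat(np.radians(y))); print(nm,y,None if q is None else np.round(q,2))
env.grip(.085,40); env.reach([.522,.359,.28],quat(np.radians(60)))
D=[]
for k,p in enumerate([(.522,.359,.28),(.482,.389,.28)]):
    if k: env.movel(p)
    r=look("wrist"); D.append(r); cv2.imwrite(f"pics/w{k+1}.png",r[0])
pickle.dump(D,open("d1.pkl","wb")); print(env.get_state()["time"],env.get_state()["qpos"].round(2))
cv2.imwrite("pics/w12.png",np.vstack([cv2.resize(r[0],(400,300)) for r in D]))
E
```

```text
head 60 [-1.09  0.45  0.53  1.69 -0.25  1.07 -1.  ]
head 240 [-0.65  0.41 -0.07  1.66  0.03  1.07  1.89]
pad 98.6 [-0.62  0.37  0.94  1.92 -0.35  1.02  0.63]
pad 278.6 [-0.79  0.56  1.29  1.93 -0.61  1.12 -2.25]
handle 8.6 [-0.46  0.47  0.98  1.84 -0.44  1.07 -0.73]
handle 188.6 [-0.57  0.59  1.2   1.85 -0.61  1.14  2.57]
2.7 [-1.16  0.44  0.52  1.75 -0.25  1.02 -1.08]
```

View pics/w12.png

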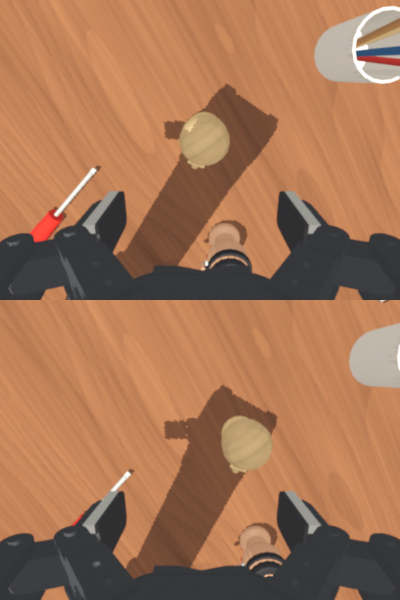

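The wrist pictures show the bare head at (205,140), then (246,443) in the stacked image, centred between the fingers. The painted head lies beyond the gripper body's edge. Next I triangulate the skull and grasp it.

```bash
python3 - <<'E'
from h import *
import pickle
D=pickle.load(open("d1.pkl","rb")); C=[]
for (p,d,c),uv in zip(D,((287,196),(344,200))):
    hsv=cv2.cvtColor(p,cv2.COLOR_BGR2HSV); print(hsv[uv[1],uv[0]],hsv[40,200])
    P=cloud(d,c); m=((P[...,2]>.03)&(P[...,2]<.12)).astype(np.uint8); k=np.zeros_like(m); k[uv[1]-55:uv[1]+55,uv[0]-55:uv[0]+55]=1
    n,l,s,ce=cv2.connectedComponentsWithStats(m*k); i=l[uv[1],uv[0]]; q=P[l==i]
    mid=q[(q[:,2]>.05)&(q[:,2]<.075)]
    M=np.c_[2*mid[:,:2],np.ones(len(mid))]; w=np.linalg.lstsq(M,(mid[:,:2]**2).sum(1),rcond=None)[0]
    print("n",s[i],"zmax",np.percentile(q[:,2],[50,98]).round(4),"top mean",q[q[:,2]>q[:,2].max()-.008].mean(0).round(4),"circ",w[:2].round(4),np.sqrt(w[2]+w[:2]@w[:2]).round(4),len(mid))
    cn=cv2.findContours((l==i).astype(np.uint8),cv2.RETR_EXTERNAL,cv2.CHAIN_APPROX_NONE)[0][0]; (x,y),r=cv2.minEnclosingCircle(cn); C.append(ce[i]); print(ce[i],(x,y,r))
print(tri(D[0][2],C[0],D[1][2],C[1]))
E
```

```text
[ 19  99 204] [ 12 139 208]
n [ 251  159   70   78 4107] zmax [0.0906 0.0977] top mean [0.5252 0.3619 0.0949] circ [0.5234 0.3595] 0.0291 383
[285.02069637 196.31093255] (283.0, 198.0, 39.5601806640625)
[ 18 101 197] [ 12 141 203]
n [ 309  165   73   77 4240] zmax [0.0903 0.0977] top mean [0.5246 0.3624 0.0946] circ [0.5243 0.3589] 0.0294 536
[344.41816038 202.45353774] (342.3333435058594, 204.5, 39.59001159667969)
(array([0.52412238, 0.36084757, 0.06798041]), np.float64(0.0001659566846441429))
```

```bash
python3 - <<'E'
from h import *
x,y=.5237,.3597
env.movel([x,y,.28],.25)
s=env.movel([x,y,.114],.12,stop_force=6); print("touch",s)
env.grip(.03,40); st=env.get_state(); print(st["opening"],st["tcp_pos"],st["force"])
env.movel([x,y,.20],.12); st=env.get_state(); print(st["time"],st["opening"],st["force"])
p,d,c=look("wrist"); cv2.imwrite("pics/g.png",p)
E
```

```text
touch False
0.05450292413231107 [0.52407663 0.35987733 0.11475865] [-1.54326017 -0.47984186  5.61456533]
5.8417 0.05483917108308624 [ 0.17504882 -0.1152169  -1.97465301]
```

View pics/g.png

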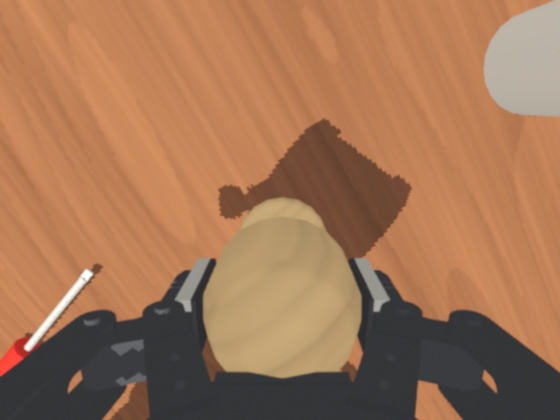

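```bash
python3 - <<'E'
from h import *
import pickle
D=pickle.load(open("d0.pkl","rb")); pt,dt,ct=D["top"]
hsv=cv2.cvtColor(pt,cv2.COLOR_BGR2HSV)[225:285,325:390]; m=cv2.inRange(hsv,(8,115,120),(20,200,255))
m=cv2.morphologyEx(m,cv2.MORPH_OPEN,np.ones((5,5),np.uint8))
n,l,s,ce=cv2.connectedComponentsWithStats(m); i=1+s[1:,4].argmax(); print(s[i],onplane(ct,ce[i][0]+325,ce[i][1]+225,.011),onplane(ct,358.5,253.7,.011))
env.movel([.5237,.3597,.31],.25)
env.movel([.526,-.127,.31],.25,rot=quat(np.radians(98.6)))
env.movel([.526,-.127,.20],.15)
st=env.get_state(); print(st["time"],st["opening"],st["tcp_pos"],st["force"])
a,da,ca=look("scene"); b,db,cb=look("top"); pickle.dump([(a,da,ca),(b,db,cb)],open("d2.pkl","wb"))
cv2.imwrite("pics/h.png",np.vstack([cv2.resize(a[130:330,90:290],(400,400),interpolation=3)[:300],cv2.resize(b[180:330,320:470],(400,400),interpolation=3)[:300]]))
E
```

```text
[  14   11   45   39 1342] [[ 0.51907554 -0.12990891  0.011     ]] [[ 0.5243666  -0.12715245  0.011     ]]
9.4667 0.054834245265751994 [ 0.5265782  -0.12714858  0.20071589] [ 1.07996586  0.13922142 -1.21742985]
```

View pics/h.png

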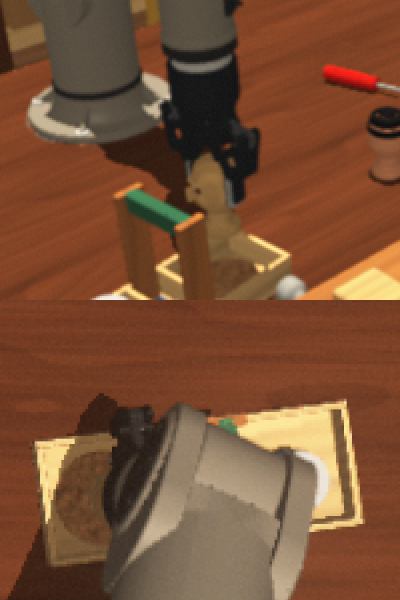

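The scene view shows the head held above the cork. It may be leaning a little, so I check the pixels against an upright axis.

```bash
python3 - <<'E'
from h import *
import pickle
(a,d,c),_=pickle.load(open("d2.pkl","rb"))
P=cloud(d,c); T=np.array([.5266,-.1271])
m=(np.hypot(P[...,0]-T[0],P[...,1]-T[1])<.05)&(P[...,2]>.07)&(P[...,2]<.2)
hsv=cv2.cvtColor(a,cv2.COLOR_BGR2HSV); m&=(hsv[...,1]>60)&(hsv[...,2]>60)
q=P[m]
for z0 in np.arange(.08,.19,.012):
    s=q[(q[:,2]>=z0)&(q[:,2]<z0+.012)]
    if len(s)>5: print(round(z0,3),len(s),s.mean(0).round(4),s[:,:2].min(0).round(3),s[:,:2].max(0).round(3))
v,u=np.nonzero(m)
X=np.array([[T[0],T[1],z] for z in(.086,.118,.148,.184)]); 
R=cv2.Rodrigues(c["rvec"])[0]; Y=X@R.T+c["tvec"]; xy=Y[:,:2]/Y[:,2:]; r2=(xy**2).sum(1,keepdims=True); uv=xy*(1+c["k1"]*r2)*c["fx"]+[c["cx"],c["cy"]]
print(uv.round(1))
for y in range(v.min(),v.max()+1,3): 
    k=u[v==y]; print(y,k.min() if len(k) else 0,k.max() if len(k) else 0, end=' | ')
o=cv2.resize(a[190:275,160:245],None,fx=7,fy=7,interpolation=2)
for p in uv: cv2.circle(o,tuple(int(t) for t in (p-[160,190])*7),4,(0,0,255),-1)
cv2.imwrite("pics/h2.png",o)
E
```

```text
0.08 35 [ 0.5461 -0.1366  0.0888] [ 0.533 -0.15 ] [ 0.552 -0.113]
0.092 128 [ 0.5403 -0.1315  0.0969] [ 0.513 -0.149] [ 0.555 -0.106]
0.104 54 [ 0.5378 -0.133   0.1098] [ 0.525 -0.144] [ 0.544 -0.113]
0.116 26 [ 0.5412 -0.1386  0.1218] [ 0.529 -0.15 ] [ 0.551 -0.121]
0.128 78 [ 0.5434 -0.1446  0.1346] [ 0.52  -0.164] [ 0.566 -0.116]
0.14 101 [ 0.5395 -0.1482  0.1463] [ 0.488 -0.165] [ 0.57  -0.116]
0.152 106 [ 0.5392 -0.1464  0.1581] [ 0.5   -0.163] [ 0.57  -0.115]
0.164 119 [ 0.5375 -0.1405  0.1705] [ 0.499 -0.154] [ 0.57  -0.105]
0.176 72 [ 0.5305 -0.1364  0.1793] [ 0.512 -0.147] [ 0.558 -0.114]
[[200.2 243.3]
 [198.9 231.8]
 [197.6 220.8]
 [196.  207.1]]
207 192 195 | 210 187 206 | 213 186 200 | 216 185 201 | 219 184 202 | 222 185 212 | 225 183 212 | 228 183 212 | 231 187 210 | 234 192 206 | 237 194 208 | 240 193 210 | 243 193 210 | 246 194 209 | 249 196 202 |
```

View pics/h2.png

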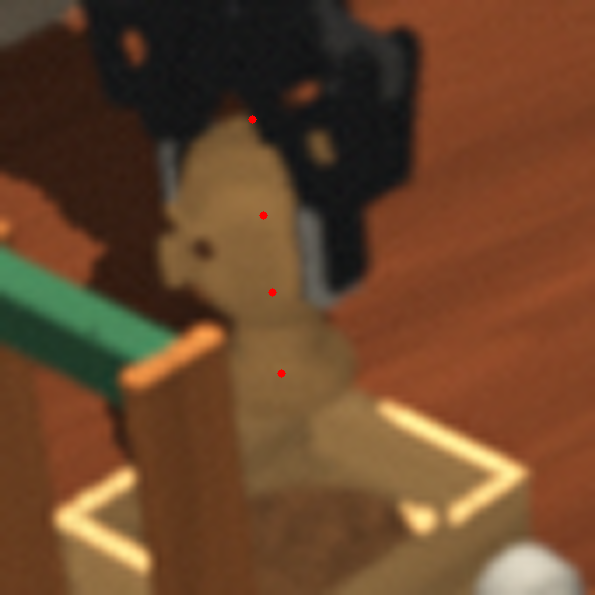

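```bash
python3 - <<'E'
from h import *
import pickle
from scipy.optimize import least_squares
def fit(q,r):  # axis point at given radius
    f=lambda c:np.hypot(q[:,0]-c[0],q[:,1]-c[1])-r
    return least_squares(f,q[:,:2].mean(0),loss="soft_l1",f_scale=.002).x.round(4)
D=pickle.load(open("d0.pkl","rb")); (a,d,c),_=pickle.load(open("d2.pkl","rb"))
for nm,(p,dd,cc),T,z0 in(("start",D["scene"],(.5237,.3597),0),("held",(a,d,c),(.5266,-.1271),.086)):
    P=cloud(dd,cc); hsv=cv2.cvtColor(p,cv2.COLOR_BGR2HSV)
    m=(np.hypot(P[...,0]-T[0],P[...,1]-T[1])<.05)&(hsv[...,1]>60)&(hsv[...,2]>60)
    q=P[m]; q[:,2]-=z0
    for lo,hi,r in((.0,.008,.024),(.016,.03,.015),(.052,.074,.028)):
        s=q[(q[:,2]>lo)&(q[:,2]<hi)]; print(nm,lo,len(s),fit(s,r)-np.array(T))
p,d,c=look("wrist"); cv2.imwrite("pics/w3.png",p); P=cloud(d,c); print(env.get_state()["tcp_pos"], (-cv2.Rodrigues(c["rvec"])[0].T@c["tvec"]).round(3))
T=(.5266,-.1271); m=(np.hypot(P[...,0]-T[0],P[...,1]-T[1])<.05)&(P[...,2]>.07)&(P[...,2]<.2); q=P[m]
for lo,hi in((.07,.09),(.09,.11),(.11,.13),(.13,.15),(.15,.17),(.17,.2)):
    s=q[(q[:,2]>lo)&(q[:,2]<hi)]
    if len(s): print(lo,len(s),s.mean(0).round(4),s[:,:2].min(0).round(3),s[:,:2].max(0).round(3))
pickle.dump((p,d,c),open("d3.pkl","wb"))
E
```

```text
start 0.0 122 [ 0.0024 -0.0021]
start 0.016 40 [ 0.0002 -0.0008]
start 0.052 148 [-0.0006 -0.0014]
held 0.0 59 [0.0007 0.0008]
held 0.016 62 [ 0.0009 -0.0005]
held 0.052 190 [-0.0006 -0.0016]
[ 0.52664681 -0.12710321  0.20101838] [ 0.517 -0.059  0.271]
0.07 53 [ 0.5227 -0.1066  0.089 ] [ 0.504 -0.121] [ 0.545 -0.102]
0.09 1304 [ 0.5245 -0.1083  0.0962] [ 0.504 -0.122] [ 0.548 -0.102]
0.13 2083 [ 0.5247 -0.1091  0.1438] [ 0.485 -0.127] [ 0.567 -0.098]
0.15 7608 [ 0.5247 -0.1109  0.1625] [ 0.486 -0.142] [ 0.567 -0.098]
0.17 25137 [ 0.5242 -0.1193  0.1817] [ 0.477 -0.147] [ 0.577 -0.101]
```

View pics/w3.png

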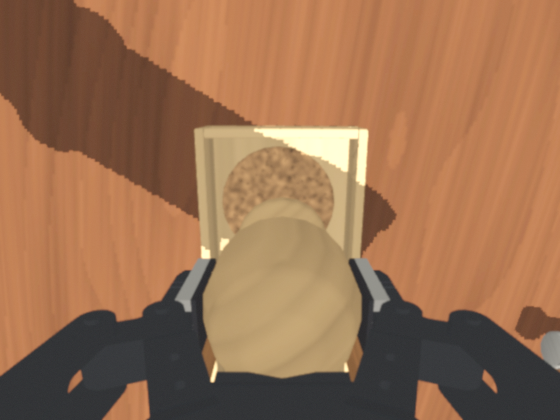

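The wrist view shows the cork at about (278,203), with edges at columns 223 and 333 and its far edge at row 148. The head is upright to about 0.03 rad. Now I lower it.

```bash
python3 - <<'E'
from h import *
import pickle
p,d,c=pickle.load(open("d3.pkl","rb"))
e=onplane(c,[223,333,278],[200,200,148],.011); print(e.round(4))
cx=(e[0]+e[1])/2; print("cork from wrist", cx.round(4))
x,y=.5255,-.1275
env.movel([x,y,.136],.12)
s=env.movel([x,y,.1235],.02,stop_force=2.5); st=env.get_state(); print("touch",s,st["tcp_pos"],st["force"])
env.dwell(.2)
o=st["opening"]
for k in(.003,.006): env.grip(o+k,20)
env.grip(.078,20); print(env.get_state()["opening"])
env.movel([st["tcp_pos"][0],st["tcp_pos"][1],.30],.12); env.dwell(.1); print(env.get_state()["time"],env.get_state()["force"])
r=[look(n) for n in("scene","wrist")]; pickle.dump(r,open("d4.pkl","wb"))
cv2.imwrite("pics/p.png",np.vstack([cv2.resize(r[0][0][190:340,90:290],(400,300)),cv2.resize(r[1][0],(400,300))]))
P=cloud(r[1][1],r[1][2]); m=(np.hypot(P[...,0]-x,P[...,1]-y)<.04)&(P[...,2]>.08)&(P[...,2]<.13); q=P[m]; print(q[q[:,2]>np.percentile(q[:,2],98)-.01].mean(0),np.percentile(q[:,2],98))
E
```

```text
[[ 0.4836 -0.1299  0.011 ]
 [ 0.5644 -0.1176  0.011 ]
 [ 0.5184 -0.0859  0.011 ]]
cork from wrist [ 0.524  -0.1237  0.011 ]
touch True [ 0.52562482 -0.12742199  0.12572389] [-0.76848125 -0.34128686  4.52715443]
0.07789574079572686
13.4833 [ 0.265789    0.15268864 -0.36306592]
[ 0.52519469 -0.12463142  0.10424198] 0.1087825957352255
```

View pics/p.png

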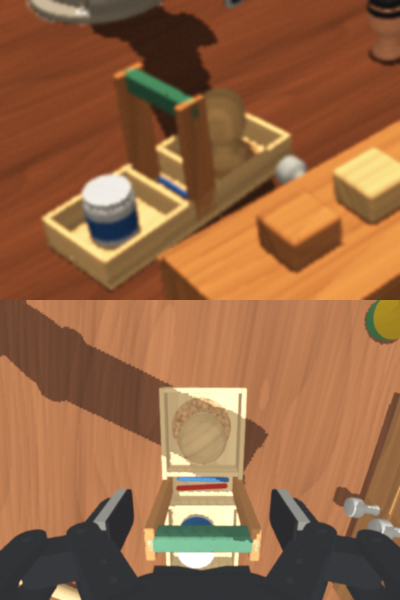

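Head stands upright on the cork: its top is at 0.109 m and it is centred within about 3 mm. Next, re-measure the bar from two wrist positions and grasp it.

```bash
cat >> h.py <<'E'
def bar():
    p,d,c=look("wrist"); hsv=cv2.cvtColor(p,cv2.COLOR_BGR2HSV); m=cv2.inRange(hsv,(60,80,30),(90,255,255))
    P=cloud(d,c); m[~((P[...,2]>.12)&(P[...,2]<.3))]=0
    n,l,s,ce=cv2.connectedComponentsWithStats(m); i=1+s[1:,4].argmax(); v,u=np.nonzero(l==i)
    Q=P[v,u]; zt=np.nanpercentile(Q[:,2],90); t=Q[Q[:,2]>zt-.006]
    return c,ce[i],zt,t.mean(0),cv2.minAreaRect((t[:,:2]*1000).astype(np.float32)),p,s[i]
E
python3 - <<'E'
from h import *
R=[bar()]
Y=quat(np.radians(8.6))
env.movel([.5385,-.209,.34],.2,rot=Y); R.append(bar())
env.movel([.5385,-.245,.34],.2); R.append(bar())
for r in R: print(r[1].round(1),r[6],r[2].round(4),r[3].round(4),r[4])
print(tri(R[1][0],R[1][1],R[2][0],R[2][1]),env.get_state()["time"])
cv2.imwrite("pics/b.png",np.vstack([cv2.resize(r[5],(400,300)) for r in R[1:]]))
E
```

```text
[283.2 334.1] [ 214  315  145   38 4696] 0.1625 [ 0.5385 -0.206   0.1614] ((540.4354248046875, -207.17196655273438), (96.75576782226562, 17.403539657592773), 8.132308959960938)
[282.5 205.6] [ 272  144   23  126 2718] 0.1629 [ 0.5407 -0.2087  0.162 ] ((538.2180786132812, -209.32907104492188), (93.26898956298828, 15.59373664855957), 8.275012969970703)
[232.2 196.8] [ 218  136   28  126 3084] 0.1628 [ 0.5409 -0.2095  0.1618] ((538.374755859375, -209.65005493164062), (92.08570098876953, 17.00194549560547), 7.988790988922119)
(array([ 0.53955919, -0.20894256,  0.15359739]), np.float64(0.0006643544123484572)) 15.7917
```

View pics/b.png

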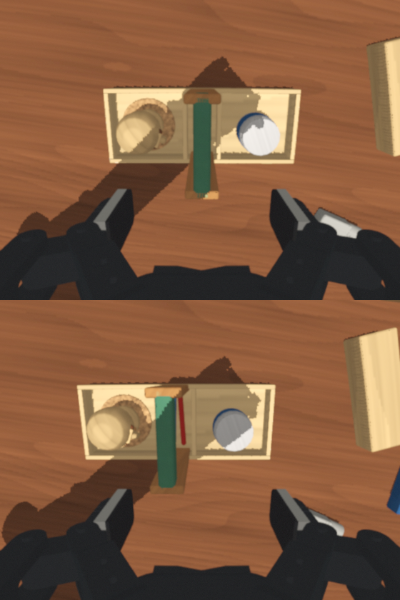

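The bar runs from (203,97) to (203,193) in the first view, centred between the fingers at about (0.5385, -0.209), with its top at 0.162 m and yaw 8.3°. Grasp it, lift 2 cm and check the level.

```bash
cat >> h.py <<'E'
def level():
    "tilt of carrier rims in the scene view + wrist, from depth points"
    out=[]
    for n in("scene","top","wrist"):
        p,d,c=look(n); cv2.imwrite(f"pics/l_{n}.png",p); P=cloud(d,c).reshape(-1,3); out.append(P)
    return out
E
python3 - <<'E'
from h import *
x,y=.5385,-.209; Y=quat(np.radians(8.3))
env.movel([x,y,.30],.2,rot=Y)
print("touch",env.movel([x,y,.203],.12,stop_force=8))
env.grip(.06,40); env.grip(.005,120); st=env.get_state(); print(st["opening"],st["tcp_pos"],st["force"],st["torque"])
env.movel([x,y,.223],.03); env.dwell(.3); st=env.get_state(); print(st["time"],st["opening"],st["tcp_pos"],st["force"],st["torque"],st["orientation"])
import pickle; r=[look(n) for n in("scene","top","wrist")]; pickle.dump(r,open("d5.pkl","wb"))
a=math=None
yv=np.array([-np.sin(np.radians(8.3)),np.cos(np.radians(8.3))]); xv=np.array([yv[1],-yv[0]])
for n,(p,d,c) in zip(("scene","top","wrist"),r):
    P=cloud(d,c).reshape(-1,3); w=P[:,:2]-[x,y]; a=w@xv; b=w@yv
    for sgn in(1,-1):
        m=(np.abs(np.abs(b)-138)>-1)&(b*sgn>.06)&(b*sgn<.145)&(np.abs(a)>.049)&(np.abs(a)<.06)&(P[:,2]>.045)&(P[:,2]<.085)
        m2=(b*sgn>.134)&(b*sgn<.142)&(np.abs(a)<.05)&(P[:,2]>.045)&(P[:,2]<.085)
        print(n,sgn,[(k.sum(),np.percentile(P[k,2],[50,75,90]).round(4)) for k in(m,m2) if k.sum()>10])
cv2.imwrite("pics/lift1.png",np.vstack([cv2.resize(r[0][0][170:320,90:290],(400,300)),cv2.resize(r[2][0],(400,300))]))
E
```

```text
touch False
0.016041703837939136 [ 0.53852655 -0.20907539  0.20329381] [-1.68370898  0.56041928  4.5662896 ] [0.1248471  0.33287866 0.08065319]
19.075 0.016573220456079424 [ 0.5384607  -0.20897884  0.2229029 ] [-0.66534505 -1.02777946 -7.96417179] [-0.09577455 -0.01187801 -0.00094095] [-2.69095638e-05  9.97379325e-01  7.23496601e-02 -9.17045476e-05]
scene 1 [(np.int64(153), array([0.0546, 0.058 , 0.0593])), (np.int64(56), array([0.0573, 0.0581, 0.0596]))]
scene -1 [(np.int64(308), array([0.0545, 0.0577, 0.0592])), (np.int64(173), array([0.056 , 0.0577, 0.0588]))]
top 1 [(np.int64(174), array([0.0594, 0.061 , 0.0618])), (np.int64(140), array([0.0588, 0.0608, 0.0619]))]
top -1 [(np.int64(34), array([0.0585, 0.0605, 0.0614]))]
wrist 1 [(np.int64(2062), array([0.0595, 0.06  , 0.0604])), (np.int64(1255), array([0.0591, 0.0598, 0.0603]))]
wrist -1 [(np.int64(2112), array([0.0594, 0.06  , 0.0604])), (np.int64(1503), array([0.0592, 0.0598, 0.0602]))]
```

View pics/lift1.png

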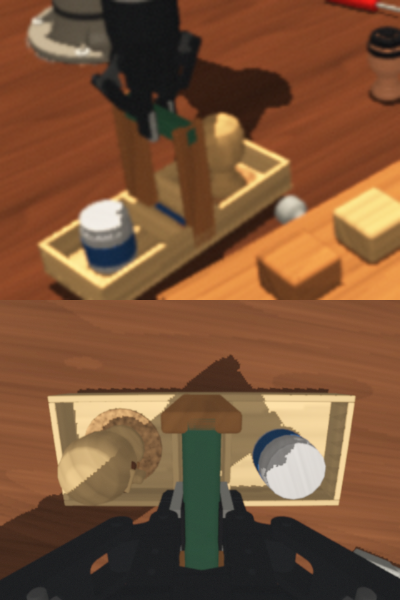

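The carrier is level, with both rims at 0.060 m, and the head and tin are standing. Lift the rest of the way.

```bash
python3 - <<'E'
from h import *
x,y=.5385,-.209
env.movel([x,y,.303],.05); env.dwell(.8); st=env.get_state(); print(st["time"],st["opening"],st["tcp_pos"],st["force"],st["torque"],abs(st["joint_velocities"]).max())
yv=np.array([-np.sin(np.radians(8.3)),np.cos(np.radians(8.3))]); xv=np.array([yv[1],-yv[0]])
r=[look(n) for n in("wrist","scene")]; p,d,c=r[0]
P=cloud(d,c).reshape(-1,3); w=P[:,:2]-[x,y]; a=w@xv; b=w@yv
for sgn in(1,-1):
    m=(b*sgn>.06)&(b*sgn<.145)&(abs(a)>.049)&(abs(a)<.06)&(P[:,2]>.12)&(P[:,2]<.165)
    print(sgn,m.sum(),np.percentile(P[m,2],[50,75,90]).round(4))
    k=(np.hypot(a,b-sgn*.082)<.035)&(P[:,2]>.15); q=P[k]; print("item top",np.percentile(q[:,2],98),q[q[:,2]>np.percentile(q[:,2],98)-.008].mean(0).round(4))
cv2.imwrite("pics/lift2.png",np.vstack([cv2.resize(r[1][0][140:290,90:290],(400,300)),cv2.resize(p,(400,300))]))
E
```

```text
21.775 0.016618722986928573 [ 0.53851219 -0.20895899  0.3029902 ] [ 0.33659136  0.77489211 -7.29929366] [-0.0868746   0.04120731 -0.0471991 ] 0.005667932079785501
1 2171 [0.1395 0.14   0.1405]
item top 0.3188137472473042 [ 0.5431 -0.1542  0.3155]
-1 2180 [0.1395 0.14   0.1405]
item top 0.3189875730061416 [ 0.5585 -0.2598  0.3155]
```

View pics/lift2.png

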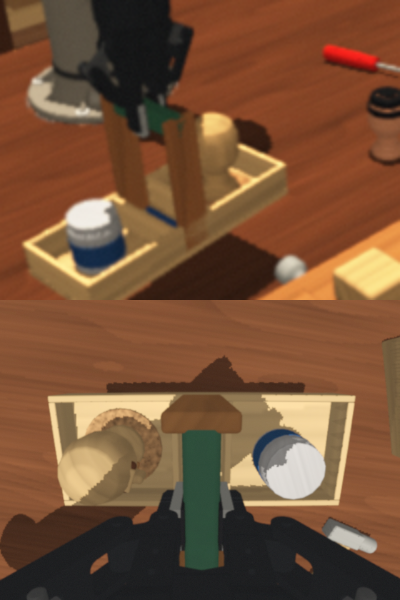

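The carrier is held level about 100 mm up, with both rims at 0.140 m. The head and tin look unchanged.

```bash
python3 -c "
from h import *
job.job_done(); print(env.get_state()['time'])"
```

```text
the job is handed in; nothing more can be done
the job is handed in; nothing more can be done
```

I stood the bare head on the cork pad, released it, then lifted the carrier by its green bar and handed the job in while holding it level. The hand-in gives no verdict; the arm's clock read about 22 s of the 51 s allowed.

**Placing:** The head touched down at 2 cm/s and stopped on contact. After I let go, its top was at 0.109 m, matching the expected height on the cork. The head was centred within about 3 mm of where I aimed. The cork's centre read 3–4 mm apart between the top and wrist cameras, well inside the 30 mm allowed.

**Holding:** The carrier was about 100 mm above the bench, with both side rims at 0.140 m, so I saw no tilt. The arm was still, the grip was 120 N on the bar, and the last pictures showed the head and tin still standing.

**Checks that failed or disagreed:**
- My last height check on the head and tin picked up the gripper (about 0.319 m) instead, so their standing is confirmed only by the last pictures.
- One raw reading of the held head, before placing, suggested a lean of about 0.13 rad. A proper fit gave about 0.03 rad, so I went ahead.
- I didn't measure the painted head, glue bottle or brush jar afterwards; no move was planned near them, and no unexpected contact stopped a move.

I viewed 10 pictures, as budgeted.

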